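Set the length stop of a cutting jig and feed the batten up to it

ROBOT

A 6-joint arm with a two-finger parallel gripper is mounted at the origin on a cart in front of the work surface, level with it; the furniture and walls round the work are solid. World frame = base frame: x ahead of the robot, y to its left, z up, the work surface at z = 0. Lengths are in m, angles in rad, forces in N, time in s.
With the tool pointing down it reaches from about 0.325 to 0.775 m from the base axis. Payload 5.5 kg.
Tool frame: the origin (TCP) lies between the finger pads; the fingertips stand 8 mm ahead of it and the grasp point (between the pads) lies 11 mm behind it (tcp_to_tips is the distance from the TCP to the fingertips, in m); z points along the fingers, y is the line along which they close (so a half turn about z gives the same grasp; the last joint's range is limited). The gripper opens to 88 mm and grips with 3 to 60 N. Pads are 20 mm wide; open, the fingers measure 115 mm over their backs; the gripper's body (75 mm by 178 mm) begins 61 mm behind the grasp point.
Start: joints at [-1.169, 0.091, 1.231, -0, 1.82, -0.057], TCP at [0.266, -0.538, 0.231] pointing down, gripper open.
Joint ranges: [-2.87, 2.87], [-0.86, 2.18], [0.17, 2.46], [-1.51, 4.65], [0.06, 2.69], [-2.65, 2.65]. Speed limits (rad/s): [2.57, 2.57, 3.01, 3.14, 3.14, 3.14].

INTERFACE

Orientations are given as a unit quaternion [w, x, y, z].
In Python, from bench import * gives the robot as it stands. Calls block until the motion is done:
- move_to(position, orientation): joint-space move of the TCP to a pose.
- move_l(position, speed=0.15, orientation=None): straight line of the TCP; orientation=None keeps the orientation; speed is the mean speed in m/s.
- movej(angles): joint-space move.
- gripper_open() and close(): open the fingers fully, or close them until they stop; the grip force is fixed at half the most.
- hold(seconds).
- inverse_kinematics(position, orientation): joint angles nearest the present ones, or None.
- state(): the state.
- get_image(name): name is "side" or "top" or "wrist"; returns a dict with "frame" (384x512x3 uint8, blue, green, red), "depth" (384x512 float32, m along the optical axis (not along the pixel's ray), 0 where there is no reading), "camera_matrix" (3x3 intrinsics, pixels), "view" (4x4, takes a point from world to camera coordinates). Camera axes: x right, y up, looking along -z (the intrinsics and any distortion apply to the point x, -y, -z); pixel columns grow to the right and rows downward; lengths in m; the calibration is good to about 2 mm. A picture is of the moment at which its call begins.
A pose or a line that the arm cannot do raises IKError and nothing moves.
- job_done(): hands the job in; it is judged then, once.
The state is a dict: "time": time; "joint_pos": joint angles; "dq": joint speeds; "joint_torque": joint torques, N m; "ee_pos": TCP position; "ee_rot": TCP orientation; "ft_force": force on the tool from outside, world axes, zero at the start; "moment": the same for the moment, N m; "finger_gap": finger opening in m; "finger_force": force on a finger pad.
Only numpy, scipy, OpenCV 4.12 (cv2) and the standard library are available. Lean on these libraries where they do the work, as an engineer would, in place of code of your own. Each camera call takes 0.05 s, during which the arm holds its last target. There are 200 camera calls.

TASK

Get the little saw jig ready for the next cut: push the black length stop along its fence until it clicks into the notch at the red marker, then push the wooden batten gently through the saw guide until its front end rests against the stop, with the stop still in that notch. Do it with the fingertips only by pushing: do not lift the batten, and leave the other things on the bench where they are.

Things in the scene. Friction and masses are not known exactly. Their poses are not given: they have to be found in the camera images.
- jig: Cutting jig, fixed: brown wooden deck x -62 to +38, y -150 to +235 mm, its top 12 mm above the bench. Origin at bench level under the batten's line; y = direction of feed (along fence and batten), x away from the robot. Aluminium fence behind the batten: x 11.5 to 29.5, y 35 to 235 mm; the notched bar on it tops out at z 47 mm. A rule lies along the front edge. The feed side (y below -37 mm) is bare.
- saw_slot (a point): Thin slot in the middle of the aluminium saw guide, on the batten's line at deck level; axes as the jig's. The guide's two cheeks form a channel 23 mm wide; it spans 34 mm to either side along y, x -32 to +22 mm, and is 42 mm high above the bench.
- stop (a joint): Position of the length stop along the fence, m, growing along the jig's +y (away from the saw guide), -0.010 to 0.130. Notches at 0, 0.025, 0.050 and 0.075. It slides with about 1.5 N; a spring plunger drops into a notch and pulls the stop in over the last 3 to 4 mm, then about 14 N push it out again, either way. It starts parked at the far end, beyond the last notch and in none.
- stop_pointer (a point): Tip of the white-lined pointer on the front of the black length stop, at deck level, at the middle of the stop's width along the fence, 37.5 mm from the batten's line towards the robot; axes as the jig's. The stop is in a marker's notch when the pointer is opposite the marker's middle.
- stop_top (a point): Centre of the top of the stop's upper block, 76 mm above the bench, under the brass plunger knob (which rises to 89 mm); axes as the jig's. The block is 36 x 36 mm and stands over the fence: its two flat faces, 18 mm to either side along y, reach from 50 to 76 mm above the bench and are good places to push.
- stop_face (a point): Middle of the flat face of the stop's foot that the batten comes to rest against: 18 mm from the pointer towards the saw guide, on the batten's line, 22 mm above the bench. The foot is 36 mm long along the fence, spans x -30 to +10 mm of the jig and 14 to 40 mm above the bench. Axes as the jig's.
- marker_red: Red plastic setting marker, fixed, saddled on the rule at the front edge of the deck; 14 mm along the rule, 24 mm across, 5 mm high. Origin at its middle on the rule, 50.5 mm from the batten's line towards the robot; axes as the jig's. It stands opposite one of the notches.
- marker_yellow: Yellow setting marker, the same shape, at another notch: not wanted now.
- marker_blue: Blue setting marker, the same shape, at another notch: not wanted now.
- batten: Loose planed pine batten, 20 x 20 mm, 240 mm long along its y axis, 60 g, lying on the deck in the channel of the saw guide; origin in the middle of its underside. It slides with less than 1 N.
- batten_front (a point): Middle of the batten's front end face (the +y end), inside the saw guide at the start.
- batten_tail (a point): Middle of the batten's tail end face (the -y end), 22 mm above the bench, overhanging the bare end of the deck at the start.
- dropper_bottle: Bystander: brown dropper bottle, 33 mm across, 102 mm tall; origin at the middle of its foot.
- spool_red: Bystander: red thread spool standing up, 32 mm across, 52 mm tall.
- spool_blue: Bystander: blue thread spool standing up, 32 mm across, 46 mm tall.
- blower_bulb: Bystander: pale blue rubber blower standing up, 45 mm across, 92 mm tall.
- tape_dispenser: Bystander: blue and white tape dispenser, 63 x 139 x 86 mm.
- elec_tape: Bystander: black roll of tape lying flat, 59 mm across, 19 mm high.
- eraser: Bystander: white eraser in a blue sleeve, 22 x 52 x 13 mm.

How it is judged:
By the outcome, as a careful person would: the job done as asked, in the order asked, and still so for the second after the job is handed in, with the robot touching nothing.
It also fails if it takes over 54 s, if anything falls off the work surface, if the arm or the gripper's body presses on something with over 40 N, if the wrist force passes 120 N, or if a joint passes its speed limit or range.

## Working session

There is one attempt and no reset: what is moved stays moved. The work goes in short steps, each a Python script; the robot and the scene stay as the last script left them, time stands still between calls to the robot, and variables do not carry over. Pictures are saved under pics/ and viewed, at most 10 in all, crops included, and the job is handed in when it is done.

```bash
mkdir -p pics; ls
python3 - <<'E'
from bench import *
import cv2,numpy as np,pickle
d={n:get_image(n) for n in("side","top")}
pickle.dump(d,open("im0.pkl","wb"))
for n in d:
    cv2.imwrite(f"pics/{n}0.png",d[n]["frame"]); 
    v=np.linalg.inv(d[n]["view"]); print(n,v.round(3),d[n]["camera_matrix"].round(1), [k for k in d[n]])
s=state();print({k:s[k] for k in("time","ee_pos","ee_rot","finger_gap","ft_force")})
E
```

```text
pics
side [[ 9.990e-01  1.000e-03  3.900e-02  6.170e-01]
 [ 3.200e-02  5.400e-01 -8.410e-01 -1.304e+00]
 [-2.200e-02  8.420e-01  5.400e-01  9.300e-01]
 [ 0.000e+00  0.000e+00  0.000e+00  1.000e+00]] [[471.6   0.  251.7]
 [  0.  471.6 192.3]
 [  0.    0.    1. ]] ['frame', 'depth', 'camera_matrix', 'view']
top [[-0.01   0.981 -0.196  0.297]
 [-1.    -0.007  0.015 -0.006]
 [ 0.013  0.196  0.98   1.309]
 [ 0.     0.     0.     1.   ]] [[367.9   0.  256.3]
 [  0.  367.9 190.9]
 [  0.    0.    1. ]] ['frame', 'depth', 'camera_matrix', 'view']
{'time': 0.1, 'ee_pos': array([ 0.26564302, -0.53771026,  0.22960792]), 'ee_rot': array([-8.78115955e-04,  9.73801050e-01,  2.27399927e-01, -1.28393668e-04]), 'finger_gap': 0.0877524293959709, 'ft_force': array([0.52942771, 0.79884814, 0.43017389])}
```

View pics/side0.png

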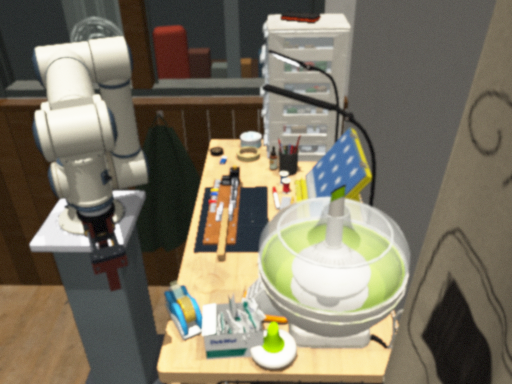

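View pics/top0.png

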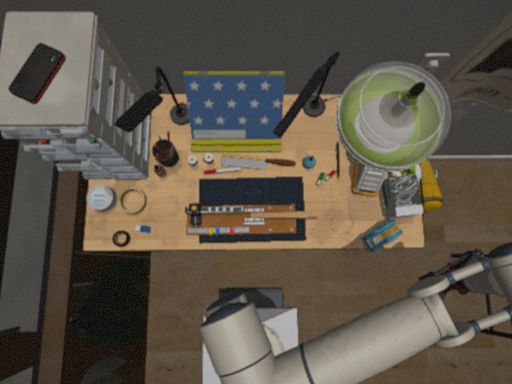

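The side view shows the jig at about (222,215), with the batten overhanging towards the camera at (222,250). In the top view the jig spans columns 187–295 and rows 203–236. The markers are near (211–232, 231), the stop is near (193,210), and the batten tail is at (316,218). Next I'll get rough coordinates and a close wrist view.

```bash
cat > h.py <<'E'
import numpy as np,cv2,pickle
def ray(im,u,v,z):
    K=im["camera_matrix"];T=np.linalg.inv(im["view"])
    d=T[:3,:3]@np.array([(u-K[0,2])/K[0,0],-(v-K[1,2])/K[1,1],-1.]);o=T[:3,3]
    return o+d*(z-o[2])/d[2]
def blob(im,lo,hi,box=None,amin=4):
    h=cv2.cvtColor(im["frame"],cv2.COLOR_BGR2HSV);m=cv2.inRange(h,np.array(lo),np.array(hi))
    if box: k=np.zeros_like(m);a,b,c,d=box;k[b:d,a:c]=m[b:d,a:c];m=k
    n,_,st,ce=cv2.connectedComponentsWithStats(m)
    return sorted([(int(st[i,4]),*ce[i].round(2),*st[i,:4]) for i in range(1,n) if st[i,4]>=amin],key=lambda q:-q[0])[:4]
E
python3 - <<'E'
from h import *
d=pickle.load(open("im0.pkl","rb"));t=d["top"]
B=(180,195,325,245)
for n,lo,hi in(("red",(0,130,70),(6,255,255)),("red2",(174,130,70),(180,255,255)),("yel",(22,120,90),(35,255,255)),("blu",(105,150,80),(130,255,255))):
    for b in blob(t,lo,hi,B,2): print(n,b,ray(t,b[1],b[2],.017).round(4))
for n,u,v,z in(("tail",316,218,.022),("stop",193,210,.076),("batmid",290,218,.032),("deckFR",295,234,.012)): print(n,ray(t,u,v,z).round(4))
cv2.imwrite("pics/crop.png",cv2.resize(t["frame"][170:250,180:330],None,fx=5,fy=5,interpolation=cv2.INTER_CUBIC))
E
```

```text
red (25, np.float64(231.16), np.float64(230.92), np.int32(230), np.int32(227), np.int32(4), np.int32(8)) [0.4127 0.0634 0.017 ]
yel (24, np.float64(210.25), np.float64(231.25), np.int32(209), np.int32(228), np.int32(4), np.int32(7)) [0.4122 0.1365 0.017 ]
yel (6, np.float64(194.83), np.float64(207.67), np.int32(194), np.int32(206), np.int32(3), np.int32(4)) [0.496  0.1922 0.017 ]
blu (12, np.float64(217.42), np.float64(231.17), np.int32(216), np.int32(229), np.int32(3), np.int32(6)) [0.4122 0.1114 0.017 ]
tail [ 0.4552 -0.2354  0.022 ]
stop [0.479  0.1891 0.076 ]
batmid [ 0.4547 -0.1426  0.032 ]
deckFR [ 0.4004 -0.1608  0.012 ]
```

View pics/crop.png

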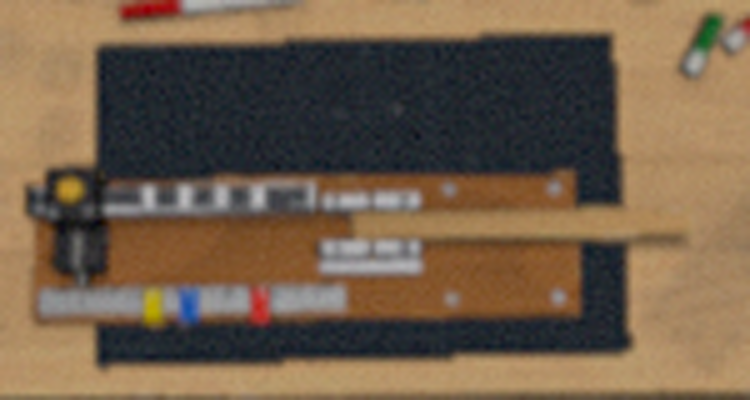

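The crop shows yellow, blue and red at crop columns 153, 190 and 260, about 25 and 48 mm apart. That puts red at notch 0. The stop is parked at far left (knob at (70,190)), and the batten tail is at (685,235). Next, a close look with the wrist camera.

Run:
```python
from bench import *
from h import *
Q=[0,1,0,0]
close()
move_to([0.42,0.08,0.30],Q)
im=get_image("wrist");pickle.dump(im,open("w1.pkl","wb"));cv2.imwrite("pics/w1.png",im["frame"])
s=state();print(s["time"],s["ee_pos"],s["finger_gap"],s["ft_force"]);print(np.linalg.inv(im["view"]).round(3),im["camera_matrix"])
```

```text
3.775 [0.42018464 0.07946933 0.29981797] 0.0006081674820276055 [ 0.45722867 -0.74863411 -0.3102906 ]
[[-0.     0.957  0.291  0.5  ]
 [-1.    -0.    -0.001  0.08 ]
 [-0.001 -0.291  0.957  0.454]
 [ 0.     0.     0.     1.   ]] [[343.73950017   0.         253.08503076]
 [  0.         343.73950017 187.17617162]
 [  0.           0.           1.        ]]
```

View pics/w1.png

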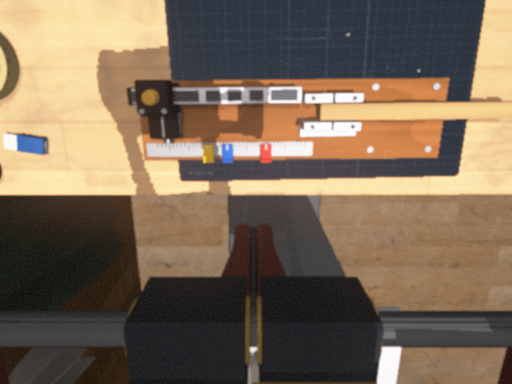

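The wrist view shows the whole jig: markers yellow (208,153), blue (227,153) and red (265,152), knob (150,97), pointer (168,140), and batten front near (320,111). I'll measure these.

Run:
```python
from h import *
t=pickle.load(open("w1.pkl","rb"))
B=(130,70,512,170)
for n,lo,hi,z,bx in(("red",(0,150,90),(5,255,255),.016,B),("red2",(175,150,90),(180,255,255),.016,B),("yel",(20,120,90),(35,255,255),.016,(195,140,222,166)),("blu",(100,150,80),(130,255,255),.016,B),("knob",(15,80,80),(35,255,255),.088,(138,85,163,110))):
    for b in blob(t,lo,hi,bx,10)[:2]: print(n,[float(x) for x in b],ray(t,b[1],b[2],z).round(4))
# batten edges on feed side, deck edges: gradients in columns
g=cv2.cvtColor(t["frame"],cv2.COLOR_BGR2HSV)
for u in(380,430):
    print(u,[(v,*map(int,g[v,u])) for v in range(74,164,2)] if u==380 else "", )
for u in (380,400,430):
    s=g[:,u,1].astype(int); c=[v for v in range(90,130) if s[v]<150]; print(u,c[0],c[-1],ray(t,u,(c[0]+c[-1])/2,.032).round(4))
    r=[v for v in range(70,175) if s[v]>150 and g[v,u,0]<20]; print(" deck",r[0],r[-1],ray(t,u,r[0],.012).round(4),ray(t,u,r[-1],.012).round(4))
for v in(90,140):
    r=[u for u in range(300,480) if g[v,u,1]>150 and g[v,u,0]<20]; print("deck end",r[-1],ray(t,r[-1]+.5,v,.012).round(4))
cv2.imwrite("pics/c2.png",cv2.resize(t["frame"][70:170,120:320],None,fx=4,fy=4,interpolation=cv2.INTER_CUBIC))
```

```text
red [142.0, 265.21, 154.91, 261.0, 145.0, 11.0, 18.0] [0.4108 0.0646 0.016 ]
yel [176.0, 207.62, 153.55, 203.0, 144.0, 11.0, 19.0] [0.4126 0.139  0.016 ]
blu [128.0, 226.94, 154.47, 223.0, 145.0, 9.0, 18.0] [0.4114 0.1141 0.016 ]
knob [263.0, 149.59, 96.95, 140.0, 89.0, 20.0, 17.0] [0.4862 0.1867 0.088 ]
380 [(74, 107, 76, 64), (76, 111, 63, 65), (78, 11, 133, 136), (80, 13, 163, 204), (82, 13, 162, 200), (84, 12, 154, 213), (86, 12, 138, 210), (88, 12, 149, 202), (90, 13, 164, 198), (92, 12, 163, 196), (94, 12, 161, 200), (96, 13, 164, 202), (98, 13, 161, 201), (100, 13, 163, 172), (102, 15, 129, 152), (104, 17, 115, 233), (106, 18, 108, 244), (108, 19, 107, 245), (110, 20, 104, 247), (112, 19, 107, 247), (114, 20, 103, 248), (116, 20, 103, 247), (118, 19, 108, 246), (120, 13, 137, 186), (122, 12, 161, 187), (124, 13, 160, 206), (126, 13, 160, 215), (128, 12, 157, 216), (130, 12, 161, 208), (132, 12, 163, 204), (134, 13, 158, 204), (136, 12, 159, 213), (138, 12, 159, 213), (140, 12, 160, 213), (142, 13, 160, 212), (144, 13, 161, 212), (146, 13, 161, 212), (148, 13, 163, 211), (150, 13, 159, 218), (152, 13, 161, 214), (154, 13, 163, 211), (156, 13, 156, 211), (158, 11, 127, 163), (160, 138, 18, 72), (162, 120, 31, 73)]
430 
380 101 120 [ 0.4682 -0.0721  0.032 ]
 deck 79 156 [ 0.5044 -0.0753  0.012 ] [ 0.4085 -0.0855  0.012 ]
400 101 120 [ 0.4681 -0.0961  0.032 ]
 deck 79 156 [ 0.5044 -0.0998  0.012 ] [ 0.4085 -0.1116  0.012 ]
430 101 119 [ 0.4687 -0.132   0.032 ]
 deck 79 156 [ 0.5044 -0.1365  0.012 ] [ 0.4084 -0.1508  0.012 ]
deck end 446 [ 0.4914 -0.1588  0.012 ]
deck end 439 [ 0.4294 -0.1599  0.012 ]
```

View pics/c2.png

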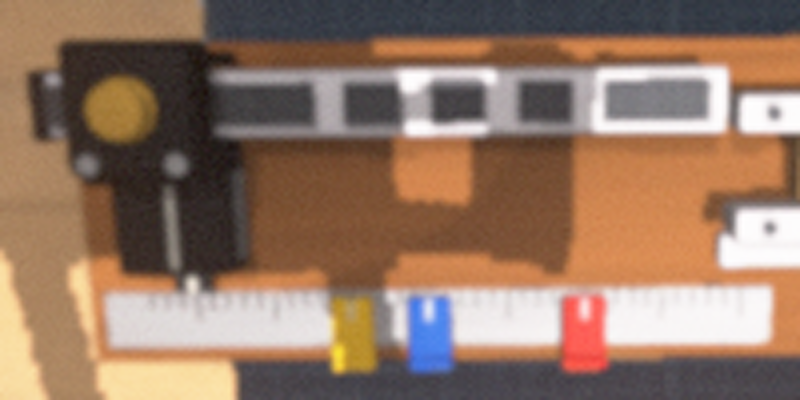

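Red centre is at y≈0.064 and the jig has essentially no yaw. The batten line is at x≈0.4675, the stop is at y≈0.190, and the block is at x≈0.488. I'll push with closed fingers on the block's +y face, stop about 10 mm short of the red notch, lift and look.

Run:
```python
from bench import *
from h import *
Q=[0,1,0,0]
t=pickle.load(open("w1.pkl","rb"))
print("ptr",ray(t,167.6,140.6,.014),"face",ray(t,135.1,100,.076),"tailedge",ray(t,316,111,.032))
move_to([0.488,0.245,0.13],Q)
move_l([0.488,0.245,0.063],0.1)
s=state();print(s["time"],s["ee_pos"],s["ft_force"])
for y in(.225,.215,.20,.185,.17,.155,.14,.125,.115,.107):
    move_l([0.488,y,0.063],0.04); s=state();print(s["ee_pos"].round(4),s["ft_force"].round(1))
print(s["time"])
move_l([0.488,0.115,0.063],0.1)
move_l([0.488,0.15,0.14],0.15)
move_to([0.40,0.06,0.20],Q)
im=get_image("wrist");pickle.dump(im,open("w2.pkl","wb"));cv2.imwrite("pics/w2.png",im["frame"]);print(state()["time"])
```

```text
ptr [0.42908477 0.18999377 0.014     ] face [0.4825541  0.20595829 0.076     ] tailedge [0.4675992  0.00466381 0.032     ]
5.5667 [0.48838902 0.24508915 0.06374659] [-0.00183436  1.29271458  0.26642682]
[0.488  0.2249 0.063 ] [-1.3  0.4 -0.3]
[0.488  0.2147 0.063 ] [-0.4 -0.8  0.3]
[0.488  0.1998 0.063 ] [1.  0.  0.9]
[0.488  0.1846 0.063 ] [-0.1  0.  -0. ]
[0.4879 0.1696 0.0629] [ 0.3 -0.6 -0.2]
[0.488  0.1546 0.063 ] [ 0.5 -0.2  0.6]
[0.488  0.1405 0.0631] [ 1.2  4.  -0.6]
[0.488  0.1243 0.063 ] [ 0.1 -0.   0.3]
[0.4879 0.1154 0.063 ] [-0.6  5.1 -0.6]
[0.488  0.1062 0.0629] [-0.2  0.  -0.3]
10.5167
12.15
```

View pics/w2.png

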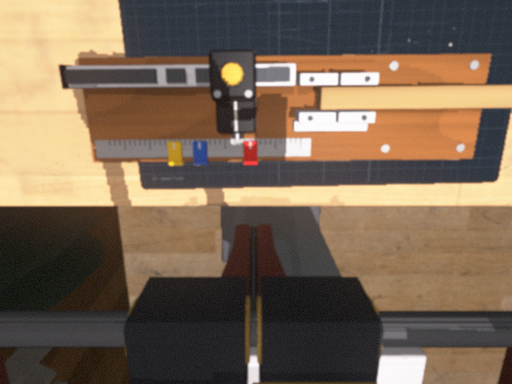

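The stop has moved: pointer at (237,139), red marker line at (250,147). I'll compute the remaining gap from these.

```bash
cat >> h.py <<'E'
def gap(t):
    f=t["frame"];g=cv2.cvtColor(f,cv2.COLOR_BGR2HSV)
    r=[b for lo,hi in(((0,150,90),(5,255,255)),((174,150,90),(180,255,255))) for b in blob(t,lo,hi,(130,110,400,200),15)][0]
    R=ray(t,r[3]+r[5]/2-.5,r[2],.016)
    return r,R
E
python3 - <<'E'
from h import *
t=pickle.load(open("w2.pkl","rb"))
r,R=gap(t);print([float(x) for x in r],R.round(4))
for b in blob(t,(100,150,80),(130,255,255),(180,135,215,170),10)+blob(t,(20,120,90),(35,255,255),(160,135,188,170),10): print(float(b[3]+b[5]/2-.5),ray(t,b[3]+b[5]/2-.5,b[2],.016).round(4))
g=cv2.cvtColor(t["frame"],cv2.COLOR_BGR2GRAY).astype(int)
for v in range(130,145,1): print(v,g[v,226:250])
print(ray(t,237,139,.014))
E
```

```text
[280.0, 250.05, 154.0, 243.0, 141.0, 15.0, 24.0] [0.4122 0.0638 0.016 ]
200.0 [0.4131 0.1135 0.016 ]
174.5 [0.4125 0.1389 0.016 ]
130 [ 38  41  41  35  38  37  43  85 145 199 216 179 119  86  79  75  84  81
  81  83  81  80  81  85]
131 [ 31  38  33  36  33  35  47  67 106 147 159 136  98  71  65  67  66  66
  69  70  67  77  69  73]
132 [ 40  40  40  42  36  35  36  51  72 101 120 123  99  69  59  58  59  54
  65  67  73  75  75  73]
133 [ 50  50  51  49  48  49  47  55  74 115 159 179 156 106  69  60  67  71
  84  92  99  99 102 100]
134 [ 65  65  68  64  58  60  63  68  92 144 211 233 208 136  84  72  71  85
 106 120 122 125 121 121]
135 [ 76  74  77  80  81  73  70  78  99 162 229 246 229 151  92  78  80  90
 116 130 136 135 133 137]
136 [ 87  83  81  85  88  85  77  74  97 163 229 247 229 155  88  78  82  96
 123 139 143 141 144 142]
137 [ 88  86  88  93 102 107  99  93 109 165 227 245 227 157 102  97 100 116
 138 155 157 157 158 155]
138 [ 97  99  97 107 133 153 156 142 148 180 227 240 224 170 145 145 154 155
 168 184 186 188 187 185]
139 [109 112 111 124 161 200 210 201 189 203 228 234 227 207 197 202 206 199
 197 202 206 214 211 204]
140 [119 124 122 132 179 225 234 228 217 218 230 235 231 220 219 225 221 203
 188 190 199 202 205 197]
141 [121 127 123 139 183 226 235 230 220 220 226 234 230 222 216 225 209 174
 154 152 160 160 172 190]
142 [118 124 127 137 176 220 234 229 219 215 219 219 220 212 203 196 178 151
 129 128 133 136 166 208]
143 [120 128 122 129 160 199 221 221 213 204 198 182 195 195 173 157 140 127
 122 123 131 138 170 217]
144 [120 126 122 123 137 160 182 195 192 181 171 154 165 170 155 135 119 107
 112 115 130 140 173 214]
[0.42689452 0.07660987 0.014     ]
```

The stop is 12.8 mm short of the notch, which sets the finger-to-stop offset at 29.6 mm. I'll advance to about 1.5 mm short so the plunger pulls it in, then check.

Run:
```python
from bench import *
from h import *
Q=[0,1,0,0]
move_to([0.488,0.15,0.14],Q)
move_l([0.488,0.12,0.063],0.15)
move_l([0.488,0.100,0.063],0.04)
for y in(.098,.0968,.0956,.0948):
    move_l([0.488,y,0.063],0.02); s=state();print(s["ee_pos"].round(4),s["ft_force"].round(1))
    if s["ft_force"][1]>5: break
hold(.2);s=state();print(s["ee_pos"].round(4),s["ft_force"].round(1))
move_l([0.488,0.115,0.063],0.1)
move_l([0.488,0.14,0.14],0.15)
move_to([0.40,0.06,0.20],Q)
t=get_image("wrist");pickle.dump(t,open("w3.pkl","wb"));print(state()["time"])
r,R=gap(t);print(R.round(4))
cv2.imwrite("pics/w3.png",cv2.resize(t["frame"][40:180,180:340],None,fx=4,fy=4,interpolation=cv2.INTER_CUBIC))
g=cv2.cvtColor(t["frame"],cv2.COLOR_BGR2GRAY).astype(int)
for v in(134,135,136):
    w=np.clip(g[v,225:270]-170,0,None);u=225+(w*np.arange(45)).sum()/w.sum();print(v,u,ray(t,u,v+2,.014).round(4))
```

```text
[0.4879 0.0978 0.0629] [-0.3  0.1  0.5]
[0.488  0.0968 0.0629] [ 0.1  0.2 -0.4]
[0.488  0.0954 0.063 ] [-0.5  0.1  0.6]
[0.488  0.0947 0.0631] [-0.4  0.6  0.4]
[0.488  0.0948 0.063 ] [-0.  -0.5  0.8]
17.0
[0.4121 0.0638 0.016 ]
134 249.6875 [0.4299 0.0641 0.014 ]
135 249.63829787234042 [0.4289 0.0642 0.014 ]
136 249.75428571428571 [0.4279 0.064  0.014 ]
```

View pics/w3.png

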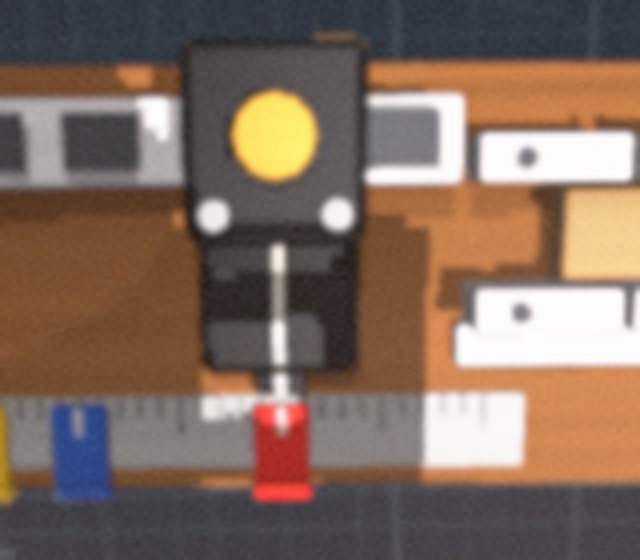

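The pointer (crop (280,385)) lines up with the red marker line to about 0.3 mm, so the stop is in its notch. The batten front is at about (320,99) in the full image, roughly 40 mm short of the stop face. Next I push the tail gently, checking force.

Run:
```python
from bench import *
from h import *
Q=[0,1,0,0]
t=pickle.load(open("w3.pkl","rb"));print(ray(t,319.7,98,.032),ray(t,319.7,100,.012))
move_to([0.468,-0.285,0.12],Q)
move_l([0.468,-0.285,0.024],0.12)
def F():
    a=[]
    for _ in range(5): hold(.02);a.append(state()["ft_force"][1])
    return np.mean(a)
f0=F();print("f0",f0)
move_l([0.468,-0.25,0.024],0.06)
move_l([0.468,-0.213,0.024],0.04);print(F()-f0)
y=-.213
while y<-.196:
    y+=.0015 if y<-.2095 else .0006
    move_l([0.468,y,0.024],0.02);f=F()-f0;print(round(y,4),round(float(f),2),state()["ee_pos"][1].round(4))
    if f<-2.2: break
print(state()["time"])
```

```text
[0.46686341 0.00052636 0.032     ] [ 0.46417603 -0.003305    0.012     ]
f0 0.3880401003079762
-0.4088847837717118
-0.2115 -0.6 -0.2115
-0.21 -0.24 -0.2099
-0.2085 -0.28 -0.2085
-0.2079 -0.65 -0.2079
-0.2073 0.07 -0.2073
-0.2067 -0.65 -0.2066
-0.2061 -0.29 -0.206
-0.2055 -0.28 -0.2054
-0.2049 -0.3 -0.2049
-0.2043 -0.54 -0.2043
-0.2037 -0.33 -0.2037
-0.2031 -3.29 -0.2035
25.275
```

Contact force rose to about 3 N at the stop. I'll back off and check.

Run:
```python
from bench import *
from h import *
Q=[0,1,0,0]
move_l([0.468,-0.24,0.024],0.08)
move_l([0.468,-0.27,0.13],0.15)
move_to([0.40,0.04,0.20],Q)
t=get_image("wrist");pickle.dump(t,open("w4.pkl","wb"));print(state()["time"])
print(gap(t)[1].round(4))
cv2.imwrite("pics/w4.png",cv2.resize(t["frame"][40:180,160:340],None,fx=4,fy=4,interpolation=cv2.INTER_CUBIC))
```

```text
28.05
[0.4127 0.0635 0.016 ]
```

View pics/w4.png

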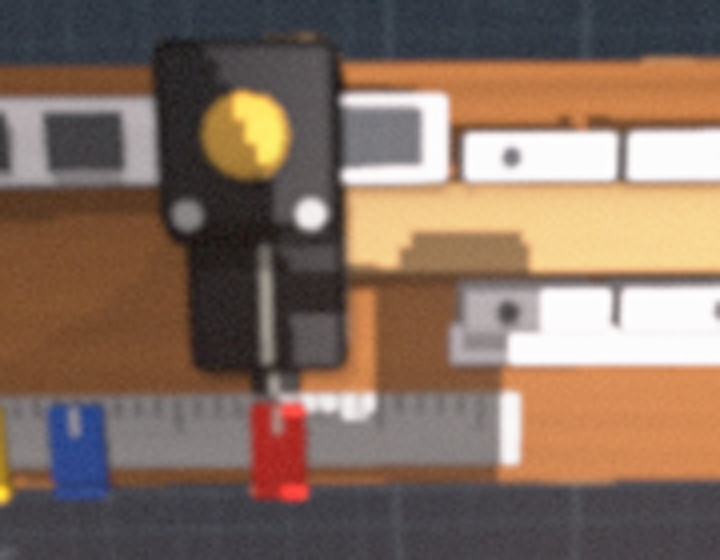

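The batten now meets the stop face at crop x≈345. The pointer (272,385) is at the red line (277,420). I'll measure the offset exactly the way I did before the batten push.

Run:
```python
from h import *
for n in("w3","w4"):
    t=pickle.load(open(n+".pkl","rb"));r,R=gap(t);print(n,[float(x) for x in r[1:]],R.round(4))
    g=cv2.cvtColor(t["frame"],cv2.COLOR_BGR2GRAY).astype(int)
    a=int(r[1])-8
    for v in(132,134,135,136,137,138):
        row=g[v,a:a+16];w=np.clip(row-np.median(row)-30,0,None);u=a+(w*np.arange(16)).sum()/max(w.sum(),1);print(v,round(u,2),ray(t,u,v+1,.014)[1].round(4),row)
    b=blob(t,(15,80,60),(35,255,255),(200,58,260,88),30)[0];print("knob",[float(x) for x in b],ray(t,b[3]+b[5]/2-.5,b[2],.089).round(4))
    B=blob(t,(100,150,60),(130,255,255),(160,135,215,170),10)[0];print("blue",float(B[3]+B[5]/2-.5),ray(t,B[3]+B[5]/2-.5,B[2],.016).round(4))
```

```text
w3 [250.09, 154.19, 243.0, 141.0, 15.0, 24.0] [0.4121 0.0638 0.016 ]
132 249.64 0.0641 [ 66  55  55  57  52  69  93 116 119  98  72  59  61  60  54  58]
134 249.64 0.0641 [100  75  67  68  70 104 171 223 229 185 126  86  85  76  61  65]
135 249.66 0.0641 [111  90  73  75  78 111 187 237 241 203 137  92  88  76  69  73]
136 249.66 0.0641 [128 106  80  75  70 105 177 234 239 205 133  92  89  81  75  75]
137 249.43 0.0644 [153 135 110  97  93 112 171 228 238 210 143 101  93  83  81  89]
138 249.81 0.064 [184 176 158 146 144 157 191 228 235 213 169 139 119  92  86 104]
knob [435.0, 248.18, 73.46, 237.0, 62.0, 23.0, 24.0] [0.4866 0.0643 0.089 ]
blue 200.0 [0.4128 0.1135 0.016 ]
w4 [229.27, 153.42, 223.0, 141.0, 14.0, 24.0] [0.4127 0.0635 0.016 ]
132 221.0 0.0716 [39 42 34 29 42 50 62 63 57 50 45 48 48 53 69 79]
134 230.55 0.0623 [ 63  58  37  32  43  68 108 126 115  88  78  75  73  79  96 119]
135 229.72 0.0631 [ 77  58  49  42  44  77 124 147 131 102  80  84  79  84 107 129]
136 230.23 0.0626 [ 83  69  47  40  43  75 125 151 138 100  88  82  81  85 116 138]
137 232.4 0.0605 [ 91  79  60  49  52  76 121 146 143 119 105 104 103 113 138 154]
138 235.77 0.0572 [106 100  83  74  70  83 115 136 146 154 152 150 147 155 178 195]
knob [444.0, 220.98, 73.53, 209.0, 62.0, 24.0, 24.0] [0.4864 0.0638 0.089 ]
blue 179.0 [0.4126 0.1138 0.016 ]
```

```bash
python3 -c "
from bench import *
print(job_done(),state()['time'])"
```

```text
the job is handed in; nothing more can be done
the job is handed in; nothing more can be done
```

The job is handed in: the stop is in the red marker's notch (pointer within about 1 mm of the marker's middle) and the batten rests against it after a push of about 3 N. The last picture was at 28 s of the 54 s limit, and I didn't check the other bench items afterwards.

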